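# Hood down, then set the purge gas valve two turns open and hold it

## Robot

A 6-joint arm with a two-finger parallel gripper is mounted at the origin on the work surface. World frame = base frame: x ahead of the robot, y to its left, z up, the work surface at z = 0. Lengths are in m, angles in rad, forces in N, time in s.
With the tool pointing down it reaches from about 0.35 to 0.925 m from the base axis. Payload 6.4 kg.
Tool frame: the origin (TCP) lies on the centre line of the jaws, within the pads' length; the fingertips stand 8 mm ahead of it and the grasp point (between the pads) lies 11 mm behind it; z points along the fingers, y is the direction in which the jaws open and shut (so a half turn about z gives the same grasp; the last joint's range is limited). The gripper opens to 85 mm and grips with 20 to 120 N. Pads are 22 mm wide; open, the fingers measure 114 mm over their backs; the gripper's body (76 mm by 85 mm) begins 54 mm behind the grasp point. The pads swing forward as they close: fully open they stand 13 mm farther back than shut.
Start: joints at [1.052, 0.245, 1.558, -0, 1.339, -0.174], TCP at [0.22, 0.612, 0.239] pointing down, gripper open.
Joint ranges: [-3.13, 3.13], [-1.02, 2.26], [0.13, 2.54], [-0.95, 4.09], [0.21, 2.88], [-2.74, 2.74]. Speed limits (rad/s): [2.57, 2.57, 3.14, 3.14, 3.14, 3.14].

## Interface

Orientations are given as [roll, pitch, yaw] about the fixed x, y, z axes, in that order (R = Rz(yaw) Ry(pitch) Rx(roll)).
In Python, from workcell import ctrl gives the robot as it stands. Calls block until the motion is done:
- ctrl.goto(position, orientation): joint-space move of the TCP to a pose.
- ctrl.move_l(position, attitude=None, rate=0.15, force_limit=None): straight line of the TCP; attitude=None keeps the orientation; rate is the mean speed in m/s. With force_limit (N) it stops when the force on the tool has changed by that much, and returns True; else False.
- ctrl.move_joints(angles): joint-space move.
- ctrl.command_gripper(opening, grasp_force=None): finger opening in m; grasp_force is the grip in N (None keeps the last); returns when the fingers have stopped.
- ctrl.dwell(seconds).
- ctrl.ik(position, orientation): joint angles nearest the present ones, or None.
- ctrl.read_state(): the state.
- ctrl.get_image(name): name is "scene" or "top" or "wrist"; returns the picture (480x640x3 uint8, red, green, blue); there is no depth.
- ctrl.camera_model(name): a dict with "vertical_fov" (degrees; the focal length in pixels is half the picture's height over the tangent of half this angle, whatever the lens; pixels are square), "cx", "cy" (the principal point, pixels), "k1" (the pictures are not rectified: a ray, as slopes to the right and down, at radius r is drawn at 1 + k1 r^2 times it, then the intrinsics apply), "rvec" (rotation vector, rad) and "tvec" (3), from world to camera coordinates, as OpenCV has them. Camera axes: x right, y down, z forward; pixel columns grow to the right and rows downward; lengths in m; the calibration is good to about 2 mm. A picture is of the moment at which its call begins: read the wrist's pose just before it. camera_model takes no time and is no camera call; for the wrist camera it gives the pose at the moment of the call.
A pose or a line that the arm cannot do raises ctrl.Unreachable and nothing moves.
- ctrl.hand_in(): hands the job in, once; it reports no verdict.
The state is a dict: "t": time; "q": joint angles; "joint_velocities": joint speeds; "tau": joint torques, N m; "position": TCP position; "eef_rot": TCP orientation; "ft_force": force on the tool from outside, world axes, zero at the start; "wrist_torque": the same for the moment, N m; "opening": finger opening in m.
Only numpy, scipy, OpenCV 4.12 (cv2) and the standard library are available. Lean on these libraries where they do the work, as an engineer would, in place of code of your own. Each camera call takes 0.05 s, during which the arm holds its last target.

## Task

Put the laser module under purge gas: first wind the disc handwheel on the purge station clockwise until the hood's slide is right down on its stop. Then take the crank handle of the gas valve's spoked wheel, shut the valve clockwise fully home on its seat and back it off exactly two turns. Finish still gripping that handle there, at rest, so that the gland nut can be tightened, with the hood left down and the other things on the bench left where they are.

Things in the scene. Friction and masses are not known exactly. Their poses are not given: they have to be found in the camera images.
- hood_wheel (a joint): Turn of the plain disc handwheel on top of the purge station's column, rad. 0 = the slide is down on its stop collars (hard stop, cannot go below 0); it grows as the wheel is turned counterclockwise seen from above, which raises the hood (10 mm per turn). Clockwise lowers it. Starts between 0.4 and 1.2 turns up. Stiff (about 3 to 4 N at the handle), stays where it is left.
- hood_slide (a joint): Height of the hood carriage above its stop collars, m: 0 = carriage touches the collars on the two guide rods and the clear hood sits on its nest. Driven by hood_wheel only.
- hood_wheel_centre (a point): Centre of the disc handwheel (aluminium, 100 mm across, upright axis) at the height of its rim's top, 238 mm above the bench. Turns with the station's yaw, not with the wheel.
- hood_handle: Crank handle standing upright on the disc handwheel, 38 mm off the wheel's axis: black, round, 17 to 20 mm thick, 55 mm tall; it revolves freely on its own pin, so a gripper can carry it round the circle without turning. Origin: its foot, on the boss of the wheel, 239 mm above the bench; z up.
- hood_handle_mid (a point): Grip point on the axis of hood_handle, 32 mm above its foot (23 mm below its top), 271 mm above the bench, at its thickest, 20 mm.
- valve_wheel (a joint): Turn of the spoked handwheel of the purge gas valve, rad. 0 = shut hard on the seat (hard stop, cannot go below 0); it grows as the wheel is turned counterclockwise seen from above, which opens the valve; clockwise shuts it. Two turns open = 12.57; it opens to 4.5 turns. Starts between 0.35 and 1.1 turns open. Stiff (about 4 N at the handle), stays where it is left. The wheel stays at one height; the stem in its hub rises 1.5 mm per turn.
- valve_wheel_centre (a point): Centre of the spoked valve handwheel (dark steel, three spokes, 104 mm across, upright axis) at the height of its rim's top, 163 mm above the bench. Turns with the valve's yaw, not with the wheel.
- valve_handle: Crank handle standing upright on the spoked valve wheel, 40 mm off the wheel's axis: black, round, 17 to 20 mm thick, 55 mm tall; it revolves freely on its own pin. Origin: its foot, on the boss of the wheel, 163 mm above the bench; z up.
- valve_handle_mid (a point): Grip point on the axis of valve_handle, 32 mm above its foot (23 mm below its top), 195 mm above the bench, at its thickest, 20 mm.
- station: The purge station, bolted to the bench: black base plate 230 x 150 x 15 mm, column 76 mm wide and 215 mm tall with screw, two guide rods and stop collars, clear hood 96 mm square (top 82 mm up when down) over a nest. Origin on the bench under the wheel's axis; the hood's middle lies at x = -112 mm; the base reaches from x = -175 to +55 mm. At hood_wheel = 0 the handle points along its +x.
- gas_valve: The purge gas valve, bolted to the bench: steel globe valve in a 27 mm pipe along y, on a plate 100 x 200 x 12 mm, small pressure gauge at y = +52 mm (top 119 mm up). Origin on the bench under the stem's axis. At valve_wheel = 0 the handle points along its +x.
- spanner: Bystander: loose combination spanner (ring and open end), 150 mm, lying on the bench on the -x side of the gas valve. Origin under its middle.
- solvent: Bystander: pink solvent bottle, 60 mm across, 130 mm tall. Origin: centre of its foot.
- swabs: Bystander: glass jar, 56 mm across, 85 mm tall, on the +x side of the gas valve. Origin: centre of its foot.
- vial1: Bystander: black vial, 26 mm across, 55 mm tall, on the bench on the +x side of the station's column. Origin: centre of its foot.
- vial2: Bystander: amber vial, 26 mm across, 55 mm tall, on the bench on the +x side of the station's column. Origin: centre of its foot.
- tweezers: Bystander: steel tweezers, 118 mm, lying on the station's base plate beside the hood. Origin under its middle.
- dish: Bystander: shallow glass dish, 90 mm across, 16 mm tall, far to the left. Origin: centre of its foot.
- driver: Bystander: screwdriver, 160 mm, lying far to the right. Origin under its middle.

How it is judged:
On the way, in this order (a step that is already met when the one before it is completed fails the run):
1. the hood slide has been wound down onto its stop (value of joint hood_wheel below 0.2 rad and value of joint hood_slide below 0.0006 m), for 0.1 s.
2. the gas valve has been shut home on its seat, the hood still down (value of joint valve_wheel below 0.15 rad and value of joint hood_wheel below 0.3 rad), for 0.1 s.
At the end, for the whole second after the job is handed in: Valve wheel at rest two turns open from its seat (12.57 rad within 0.26), fingers gripping its crank handle (over 8 N, grasp point within 40 mm of its middle), hood slide on its stop (wheel within 0.3 rad, slide within 1 mm), every loose bystander within 30 mm of its place (value of joint valve_wheel between 12.3064 and 12.8264 rad and velocity of joint valve_wheel between -0.1 and 0.1 rad/s and contact force between the fingers and valve_handle above 8 N and distance between the grasp point and valve_handle_mid below 0.04 m and value of joint hood_wheel below 0.3 rad and value of joint hood_slide below 0.001 m and distance of each of spanner, solvent, swabs, vial1, vial2, tweezers, dish, driver from where it was at the start of the episode below 0.03 m); the arm keeps its last pose, push and grip.
It fails at once if a loose thing on the bench is knocked away (moved 30 mm) (distance of any of spanner, solvent, swabs, vial1, vial2, tweezers, dish, driver from where it was at the start of the episode above 0.03 m).
It also fails if it takes over 72 s, if anything falls off the work surface, if the arm or the gripper's body presses on something with over 40 N, if the wrist force passes 120 N, or if a joint passes its speed limit or range.

## Working session

There is one attempt and no reset: what is moved stays moved. The work goes in short steps, each a Python script; the robot and the scene stay as the last script left them, time stands still between calls to the robot, and variables do not carry over. Pictures are saved under pics/ and viewed, and the job is handed in when it is done.

```bash
ls; mkdir -p pics
python3 - <<'E'
from workcell import ctrl
import cv2
for n in ("scene","top","wrist"):
    m=ctrl.camera_model(n); print(n,m)
    cv2.imwrite(f"pics/{n}0.png",ctrl.get_image(n)[:,:,::-1])
print(ctrl.read_state())
E
```

```text
pics
scene {'vertical_fov': 51.966481213331456, 'cx': 320.734575609915, 'cy': 238.5884307353209, 'k1': 0.019190816994174787, 'rvec': array([ 0.74552173,  2.40461388, -1.30968542]), 'tvec': array([ 0.45169804, -0.00965899,  1.73204928])}
top {'vertical_fov': 49.7594340455642, 'cx': 320.61105587785227, 'cy': 244.11281477058418, 'k1': -0.0177168789461279, 'rvec': array([ 2.16447285, -2.18860614,  0.14203665]), 'tvec': array([-0.0153915 ,  0.5680369 ,  1.59595989])}
wrist {'vertical_fov': 59.8430050427369, 'cx': 312.35181893712945, 'cy': 231.8670039253467, 'k1': -0.09919014984265975, 'rvec': array([-2.38128779, -1.67355177, -0.22523102]), 'tvec': array([-0.64916192, -0.03478313,  0.37948551])}
{'t': 0.15, 'q': array([ 1.05189394e+00,  2.45653513e-01,  1.55873546e+00,  2.71837390e-05,
        1.33872640e+00, -1.74074903e-01]), 'joint_velocities': array([ 0.00017604, -0.00140683, -0.00333759, -0.00010004, -0.0005336 ,
        0.00086827]), 'tau': array([ 2.18549721e-03, -4.29982674e+01, -3.26554728e+01, -1.00295440e-04,
        3.56183256e-03,  9.06818855e-06]), 'position': array([0.21948347, 0.61137602, 0.23843276]), 'eef_rot': array([-3.14009752e+00, -2.89777372e-04,  2.79675868e+00]), 'ft_force': array([ 0.2308062 , -0.33110939,  0.22527518]), 'wrist_torque': array([ 0.04665657, -0.0058518 , -0.02310676]), 'opening': 0.08543283251936394}
```

View pics/scene0.png

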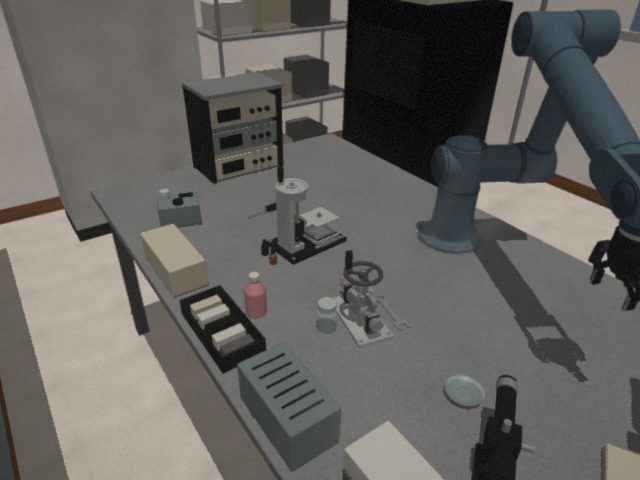

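View pics/top0.png

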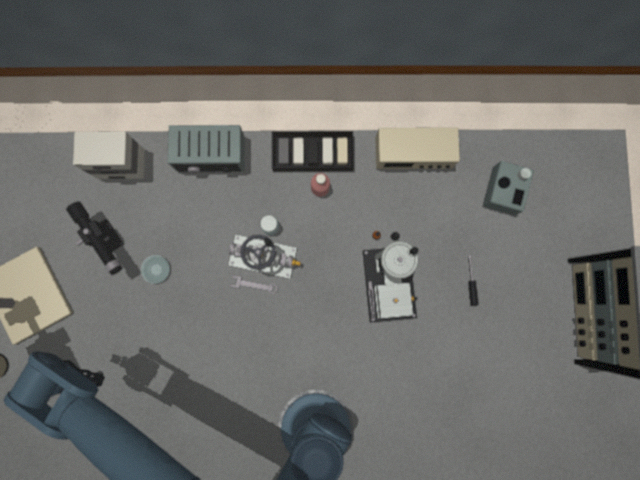

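View pics/wrist0.png

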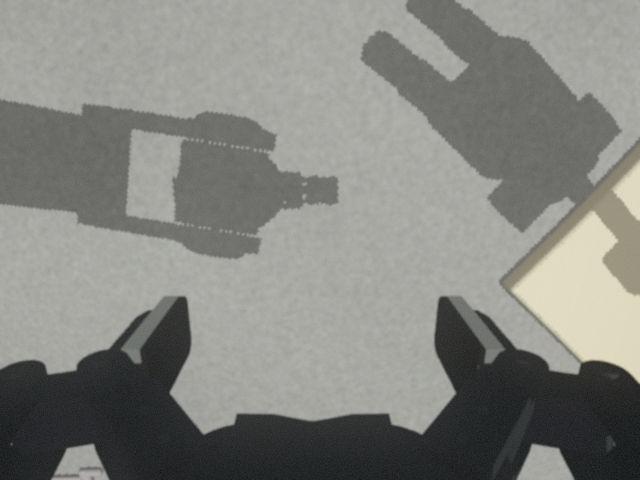

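The top view shows the disc wheel near (400,260) with its handle at about (414,251), and the spoked wheel near (262,253). I'll zoom in and cast rays.

```bash
cat > h.py <<'E'
import numpy as np, cv2
from workcell import ctrl
def cam(n):
    m=ctrl.camera_model(n); f=240/np.tan(np.radians(m["vertical_fov"])/2)
    R=cv2.Rodrigues(np.array(m["rvec"]))[0]; return m,f,R,np.array(m["tvec"])
def ray(c,u,v):
    m,f,R,t=c
    K=np.array([[f,0,m["cx"]],[0,f,m["cy"]],[0,0,1]])
    p=cv2.undistortPoints(np.array([[[u,v]]],float),K,np.array([m["k1"],0,0,0]))[0,0]
    d=R.T@np.array([p[0],p[1],1]); return -R.T@t,d
def onz(c,u,v,z):
    o,d=ray(c,u,v); return o+d*(z-o[2])/d[2]
def tri(c1,p1,c2,p2):
    o1,d1=ray(c1,*p1);o2,d2=ray(c2,*p2)
    s=np.linalg.lstsq(np.stack([d1,-d2],1),o2-o1,rcond=None)[0]
    a=o1+s[0]*d1;b=o2+s[1]*d2; return (a+b)/2,np.linalg.norm(a-b)
def proj(c,P):
    m,f,R,t=c
    K=np.array([[f,0,m["cx"]],[0,f,m["cy"]],[0,0,1]])
    return cv2.projectPoints(np.atleast_2d(P).astype(float),np.array(m["rvec"]),t,K,np.array([m["k1"],0,0,0]))[0][:,0]
E
python3 - <<'E'
from h import *
im=cv2.imread("pics/top0.png")
a=cv2.resize(im[215:335,220:320],None,fx=4,fy=4,interpolation=cv2.INTER_CUBIC)
b=cv2.resize(im[215:335,350:450],None,fx=4,fy=4,interpolation=cv2.INTER_CUBIC)
cv2.imwrite("pics/topz.png",np.hstack([a,b]))
im=cv2.imread("pics/scene0.png")
a=cv2.resize(im[170:270,240:340],None,fx=4,fy=4,interpolation=cv2.INTER_CUBIC)
b=cv2.resize(im[240:340,320:420],None,fx=4,fy=4,interpolation=cv2.INTER_CUBIC)
cv2.imwrite("pics/scz.png",np.hstack([a,b]))
c=cam("top")
for n,u,v,z in (("hw",400,260,.238),("hh",414,251,.294),("vw",262,253,.163),("swabs",269,225,.085),("solv",320,181,.13),("base",363,249,.015),("base",367,321,.015),("base",416,318,.015)):
    print(n,onz(c,u,v,z).round(4))
E
```

```text
hw [ 0.4995 -0.2341  0.238 ]
hh [ 0.5187 -0.2619  0.294 ]
vw [0.5295 0.1502 0.163 ]
swabs [0.6221 0.136  0.085 ]
solv [ 0.747  -0.0199  0.13  ]
base [ 0.5526 -0.1566  0.015 ]
base [ 0.3259 -0.1644  0.015 ]
base [ 0.3331 -0.3189  0.015 ]
```

View pics/topz.png

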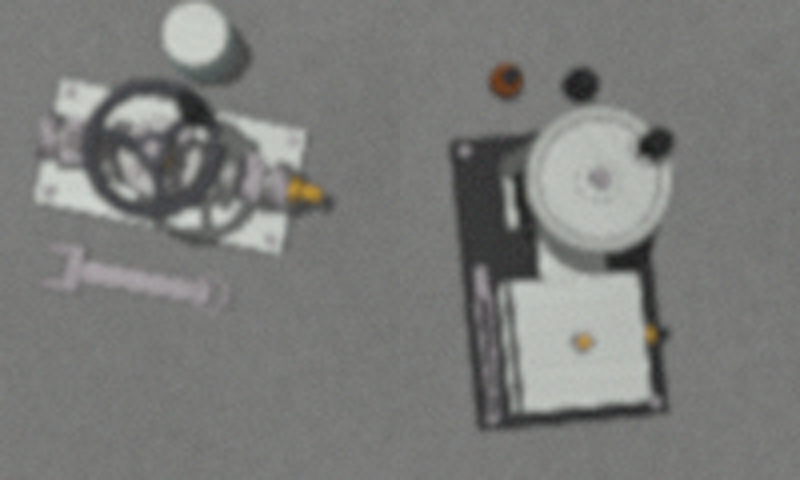

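View pics/scz.png

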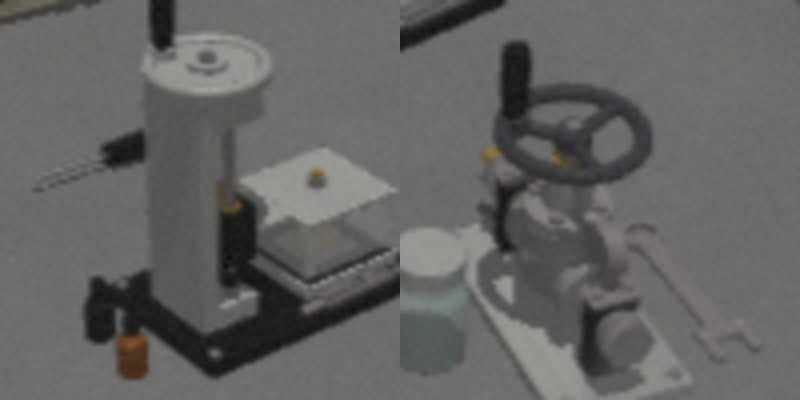

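Run:
```python
from h import *
c=cam("top"); s=cam("scene")
hc=onz(c,399.5,259.5,.238); hh=onz(c,414,250.5,.294); vc=onz(c,258,252,.163); vh=onz(c,269.2,241.2,.218)
for n,p in (("hc",hc),("hh",hh),("vc",vc),("vh",vh)): print(n,p.round(4),proj(s,p).round(1))
print(np.hypot(*(hh-hc)[:2]),np.hypot(*(vh-vc)[:2]))
st=ctrl.read_state(); p=st["position"]
ctrl.move_l([p[0],p[1],0.44],rate=0.25)
for yaw in (0,np.pi/2,-np.pi/2,np.pi):
    for q in (hc,vc): print(yaw,ctrl.ik([q[0],q[1],0.26 if q is hc else .184],[np.pi,0,yaw]),ctrl.ik([q[0]-.04,q[1],0.45],[np.pi,0,yaw]))
print(ctrl.read_state()["t"])
```

```text
hc [ 0.5009 -0.2327  0.238 ] [[292.1 184.7]]
hh [ 0.52  -0.262  0.294] [[281.4 166. ]]
vc [0.5325 0.1617 0.163 ] [[363.6 271. ]]
vh [0.5571 0.1253 0.218 ] [[348.4 249.7]]
0.0349563494808885 0.043948077480914234
0 [-6.40279289e-01 -1.24709187e-03  1.78902315e+00 -4.44089210e-16
  1.35381659e+00  9.30517038e-01] [-6.87475444e-01 -1.64427615e-01  1.60440716e+00 -4.44089210e-16
  1.70161311e+00  8.83320883e-01]
0 [ 9.10820765e-02  8.49645410e-02  1.84437010e+00 -4.44089210e-16
  1.21225801e+00  1.66187840e+00] [ 9.82779020e-02 -1.59237374e-01  1.59983006e+00 -4.44089210e-16
  1.70099996e+00  1.66907423e+00]
1.5707963267948966 [-6.40279289e-01 -1.24709187e-03  1.78902315e+00  0.00000000e+00
  1.35381659e+00 -6.40279289e-01] [-0.68747544 -0.16442761  1.60440716  0.          1.70161311 -0.68747544]
1.5707963267948966 [ 9.10820765e-02  8.49645410e-02  1.84437010e+00 -4.44089210e-16
  1.21225801e+00  9.10820765e-02] [ 9.82779020e-02 -1.59237374e-01  1.59983006e+00 -4.44089210e-16
  1.70099996e+00  9.82779020e-02]
-1.5707963267948966 [-6.40279289e-01 -1.24709187e-03  1.78902315e+00 -4.44089210e-16
  1.35381659e+00  2.50131336e+00] [-6.87475444e-01 -1.64427615e-01  1.60440716e+00 -4.44089210e-16
  1.70161311e+00  2.45411721e+00]
-1.5707963267948966 None None
3.141592653589793 [-6.40279289e-01 -1.24709187e-03  1.78902315e+00  0.00000000e+00
  1.35381659e+00 -2.21107562e+00] [-0.68747544 -0.16442761  1.60440716  0.          1.70161311 -2.25827177]
3.141592653589793 [ 0.09108208  0.08496454  1.8443701   0.          1.21225801 -1.47971425] [ 0.0982779  -0.15923737  1.59983006  0.          1.70099996 -1.47251842]
1.1
```

Run:
```python
from h import *
ctrl.goto([0.533,0.16,0.45],[np.pi,0,np.pi/2])
m=cam("wrist"); im=ctrl.get_image("wrist"); np.save("wv.npy",np.array([m],dtype=object),allow_pickle=True)
cv2.imwrite("pics/wv.png",im[:,:,::-1])
print(-m[2].T@m[3], ctrl.read_state()["position"])
ctrl.goto([0.50,-0.233,0.45],[np.pi,0,np.pi/2])
m=cam("wrist"); im=ctrl.get_image("wrist"); np.save("wh.npy",np.array([m],dtype=object),allow_pickle=True)
cv2.imwrite("pics/wh.png",im[:,:,::-1])
print(-m[2].T@m[3], ctrl.read_state()["position"],ctrl.read_state()["t"])
```

```text
[0.53325032 0.22842735 0.58532822] [0.53281889 0.16080395 0.4500052 ]
[ 0.50075135 -0.16445811  0.58544935] [ 0.50042991 -0.23197004  0.45010548] 4.65
```

View pics/wv.png

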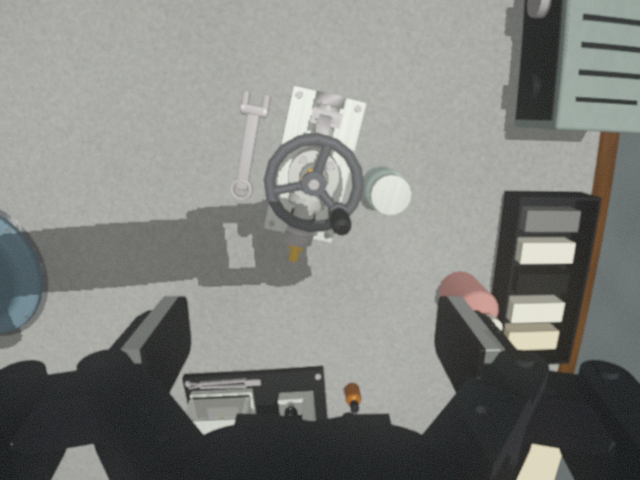

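View pics/wh.png

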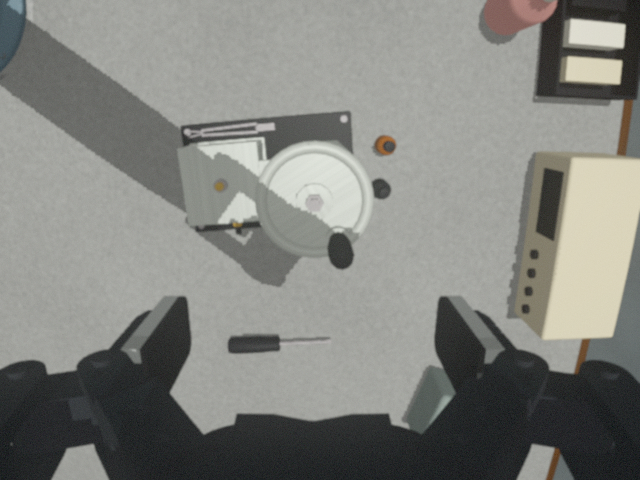

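Run:
```python
from h import *
a=cv2.imread("pics/wv.png")[120:250,250:380]; b=cv2.imread("pics/wh.png")[135:280,245:390]
f=lambda x:cv2.resize(x,(520,520),interpolation=cv2.INTER_CUBIC)
cv2.imwrite("pics/wz.png",cv2.resize(np.hstack([f(a),f(b)]),(800,400)))
# blobs
for n,x0,y0,x1,y1,hi in (("wh",310,215,370,285,50),("wv",318,195,362,245,40)):
    im=cv2.imread(f"pics/{n}.png"); g=im.max(2)[y0:y1,x0:x1]
    k,l,st,ce=cv2.connectedComponentsWithStats((g<hi).astype(np.uint8))
    for i in range(1,k):
        if st[i][4]>60: print(n,st[i]+[x0,y0,0,0,0],ce[i]+[x0,y0])
im=cv2.imread("pics/wh.png"); h=cv2.HoughCircles(cv2.GaussianBlur(cv2.cvtColor(im,6),(5,5),0),cv2.HOUGH_GRADIENT,1,100,param1=80,param2=25,minRadius=50,maxRadius=65);print(h)
im=cv2.imread("pics/wv.png"); h=cv2.HoughCircles(cv2.GaussianBlur(cv2.cvtColor(im,6),(5,5),0),cv2.HOUGH_GRADIENT,1,100,param1=80,param2=25,minRadius=40,maxRadius=55);print(h)
```

```text
[[[313.5 199.5  58.9]]]
[[[312.5 183.5  50. ]]]
```

View pics/wz.png

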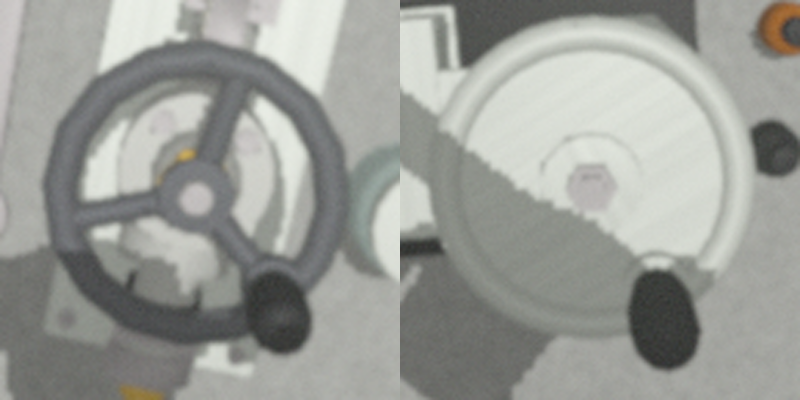

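```bash
cat > c.py <<'E'
from h import *
mh=tuple(np.load("wh.npy",allow_pickle=True)[0]);mv=tuple(np.load("wv.npy",allow_pickle=True)[0])
hc=onz(mh,314.5,199.2,.238);hh=onz(mh,341.8,256.4,.293);hf=onz(mh,(656-400)/2.759+245,258/2.759+135,.239)
vc=onz(mv,314,182.1,.163);vh=onz(mv,342,225,.217)
E
python3 - <<'E'
from c import *
for a,b in ((hc,hh),(hc,hf),(vc,vh)):
    d=(b-a)[:2];print(a,b,np.hypot(*d),np.degrees(np.arctan2(d[1],d[0])))
for u,v in ((299,93),(361,105),(327,240)): print("plate",onz(mv,u,v,.012))
for u,v in ((184,127),(350,113)): print("base",onz(mh,u,v,.015))
E
```

```text
[ 0.50282285 -0.23216082  0.238     ] [ 0.52278339 -0.26445906  0.293     ] 0.03796839364670274 -58.283635861187456
[ 0.50282285 -0.23216082  0.238     ] [ 0.52290043 -0.25759236  0.239     ] 0.032401732673447016 -51.70976292420947
[0.53508936 0.16387286 0.163     ] [0.5604688  0.13275174 0.217     ] 0.04015769667794512 -50.80257425737679
plate [0.51581087 0.25956545 0.012     ]
plate [0.59808925 0.24434959 0.012     ]
plate [0.55450899 0.0572604  0.012     ]
base [ 0.32822877 -0.17615176  0.015     ]
base [ 0.55108383 -0.15907472  0.015     ]
```

```bash
cat > turn.py <<'E'
from h import *
def ang(c,p): return np.arctan2(p[1]-c[1],p[0]-c[0])
def turn(c,r,a0,a1,z,step=np.radians(10),rate=0.08,stopF=None,every=3,f0=np.zeros(3),fl=None):
    n=max(1,int(np.ceil(abs(a1-a0)/step))); s=np.sign(a1-a0)
    for i in range(1,n+1):
        a=a0+(a1-a0)*i/n
        hit=ctrl.move_l([c[0]+r*np.cos(a),c[1]+r*np.sin(a),z],rate=rate,force_limit=fl)
        st=ctrl.read_state(); F=st["ft_force"]-f0; p=st["position"]
        er=np.array([np.cos(a),np.sin(a),0]); et=s*np.array([-np.sin(a),np.cos(a),0])
        ft,fr=F@et,F@er
        if i%every==0 or i==n or hit: print(f"{np.degrees(a):.0f} act {np.degrees(ang(c,p)):.1f} r {1e3*np.hypot(*(p[:2]-c[:2])):.1f} ft {ft:.1f} fr {fr:.1f} fz {F[2]:.1f} t {st['t']:.2f}",flush=True)
        if hit or (stopF and -ft>stopF) or np.linalg.norm(F)>40: print("STOP",hit,ft,fr,np.degrees(a)); break
    return a
E
python3 - <<'E'
from c import *
from turn import *
ctrl.command_gripper(0.05,40)
ctrl.goto([hh[0],hh[1],0.36],[np.pi,0,np.pi/2])
ctrl.move_l([hh[0],hh[1],0.26],rate=0.12,force_limit=10)
print(ctrl.read_state()["ft_force"],ctrl.read_state()["position"])
cv2.imwrite("pics/g1.png",ctrl.get_image("wrist")[:,:,::-1])
E
```

```text
[0.1237892  0.46815669 0.38458406] [ 0.52327842 -0.26479594  0.26124722]
```

View pics/g1.png

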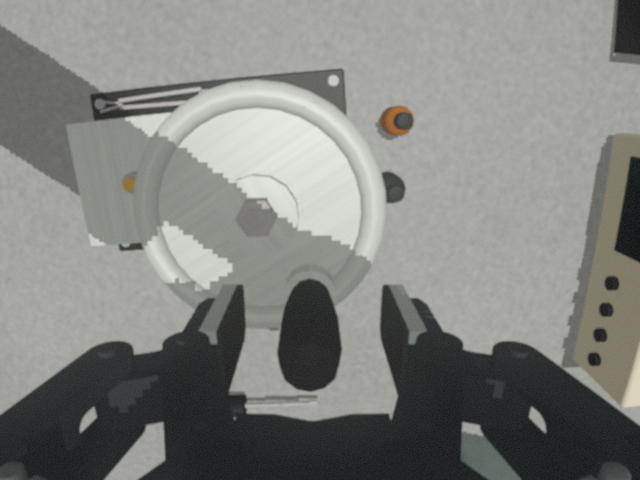

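The black handle (310,335) sits centrally between the open pads. I'll close on it and turn clockwise a little to start.

Run:
```python
from c import *
from turn import *
ctrl.command_gripper(0.0,40)
st=ctrl.read_state(); print(st["opening"],st["ft_force"],st["position"])
a0=ang(hc,hh)
a=turn(hc,.038,a0,a0-np.radians(60),.26,every=1)
np.save("a.npy",a)
```

```text
0.018572927504946515 [-2.57267348  1.1880844   5.01551968] [ 0.52287293 -0.26448043  0.26085869]
-67 act -66.7 r 38.2 ft -0.5 fr -2.2 fz 5.3 t 7.23
-75 act -75.4 r 38.4 ft 0.3 fr -1.4 fz 6.1 t 7.48
-84 act -84.1 r 38.5 ft -1.4 fr -0.1 fz 5.3 t 7.73
-93 act -92.7 r 38.7 ft -0.3 fr 0.5 fz 5.6 t 7.98
-101 act -101.3 r 38.8 ft -0.9 fr 0.2 fz 5.7 t 8.23
-110 act -109.9 r 38.9 ft 0.6 fr 1.3 fz 6.3 t 8.48
-118 act -118.5 r 39.0 ft -0.1 fr 1.1 fz 7.2 t 8.73
```

Run:
```python
from c import *
from turn import *
cv2.imwrite("pics/g2.png",ctrl.get_image("wrist")[:,:,::-1])
cv2.imwrite("pics/g2t.png",cv2.resize(ctrl.get_image("scene")[140:290,230:350,::-1],None,fx=4,fy=4))
```

```text
(no output)
```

View pics/g2.png

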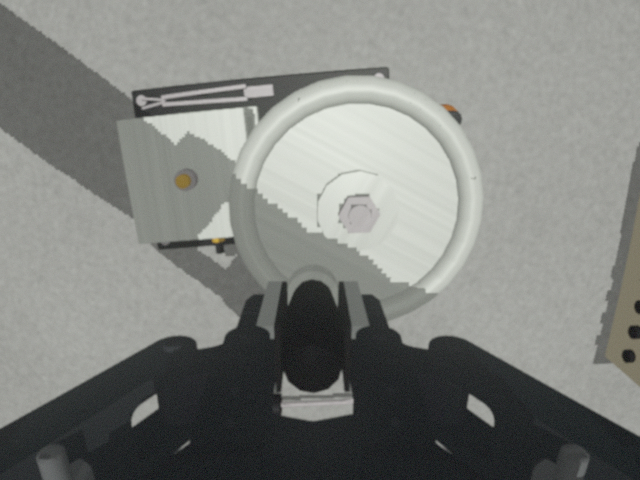

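View pics/g2t.png

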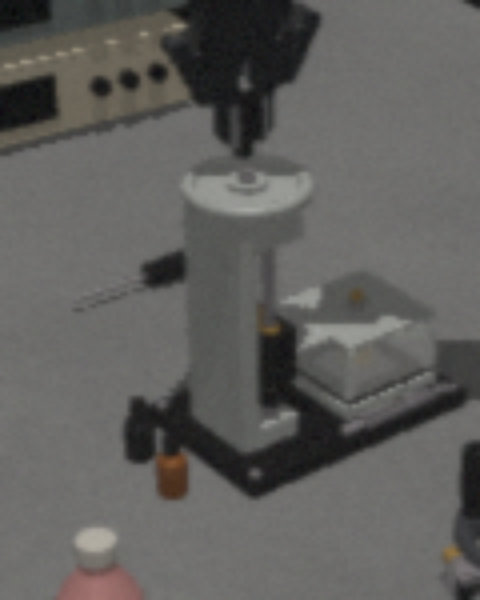

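The handle is still between the pads and the wheel is following. I'll carry on to the stop.

Run:
```python
from c import *
from turn import *
a0=float(np.load("a.npy"))
a=turn(hc,.038,a0,np.radians(-340),.26,every=4)
a=turn(hc,.038,a,np.radians(-385),.26,step=np.radians(4),every=1,stopF=18,rate=.05)
np.save("a.npy",a)
```

```text
-157 act -156.7 r 39.1 ft -0.1 fr 3.5 fz 8.0 t 9.83
-195 act 165.2 r 38.7 ft 0.6 fr 2.5 fz 9.2 t 10.83
-234 act 126.6 r 38.1 ft -0.3 fr -0.5 fz 7.8 t 11.83
-273 act 87.7 r 37.4 ft 0.3 fr -1.7 fz 6.0 t 12.83
-311 act 48.6 r 37.0 ft 0.2 fr -1.5 fz 6.9 t 13.83
-340 act 19.3 r 37.0 ft 0.4 fr -1.9 fz 7.6 t 14.58
-344 act 16.2 r 37.0 ft -0.8 fr -2.9 fz 8.2 t 14.83
-348 act 12.6 r 37.0 ft -1.5 fr -2.7 fz 7.9 t 15.08
-351 act 8.9 r 37.0 ft -1.2 fr -2.6 fz 8.0 t 15.33
-355 act 5.1 r 37.0 ft -2.1 fr -3.2 fz 8.5 t 15.58
-359 act 3.4 r 37.1 ft -6.6 fr -3.1 fz 9.2 t 15.83
-363 act 3.0 r 37.1 ft -13.3 fr -5.0 fz 12.3 t 16.08
-366 act 2.6 r 37.0 ft -21.1 fr -6.6 fz 14.4 t 16.33
STOP False -21.109136304087258 -6.603262891678289 -366.25
```

It hit a hard stop at about 3.4–4°, where the base-edge yaw predicted (4.4°). I'll relax the push, release, and inspect from above.

Run:
```python
from c import *
from turn import *
a=np.radians(-357.5)
ctrl.move_l([hc[0]+.038*np.cos(a),hc[1]+.038*np.sin(a),.26],rate=.03)
print(ctrl.read_state()["ft_force"])
ctrl.command_gripper(0.05)
p=ctrl.read_state()["position"]; print(p,ctrl.read_state()["ft_force"])
ctrl.move_l([p[0],p[1],0.37],rate=0.2)
ctrl.goto([hc[0],hc[1],.45],[np.pi,0,np.pi/2])
m=cam("wrist"); np.save("wh2.npy",np.array([m],dtype=object),allow_pickle=True)
cv2.imwrite("pics/wh2.png",ctrl.get_image("wrist")[:,:,::-1])
cv2.imwrite("pics/wh2z.png",cv2.resize(cv2.imread("pics/wh2.png")[120:290,230:400],(595,595),interpolation=cv2.INTER_CUBIC))
print(ctrl.read_state()["t"])
```

```text
[-3.6462413   3.54444672  8.3784029 ]
[ 0.54037023 -0.23043728  0.25926879] [-0.800312   -0.13464266 -0.36980225]
18.275
```

View pics/wh2z.png

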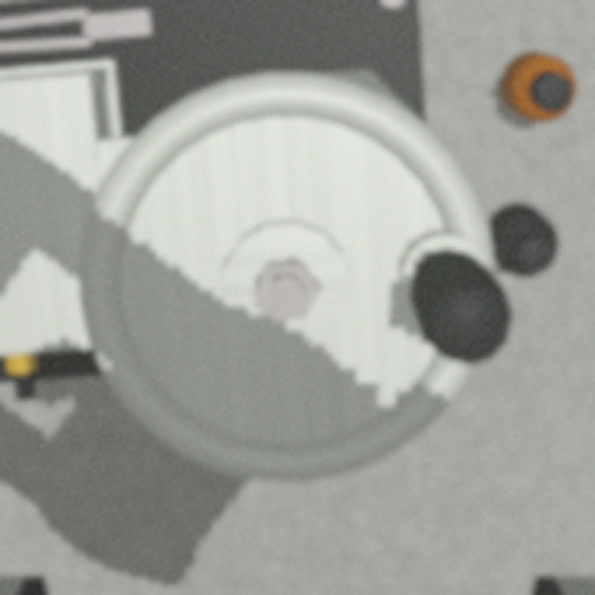

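```bash
python3 - <<'E'
from c import *
m=tuple(np.load("wh2.npy",allow_pickle=True)[0])
c=onz(m,312,198.6,.238);h=onz(m,364.3,210.3,.293);d=h-c;print(c,h,np.hypot(*d[:2]),np.degrees(np.arctan2(d[1],d[0])))
E
python3 - <<'E'
from c import *
from turn import *
ctrl.goto([vh[0],vh[1],0.30],[np.pi,0,np.pi/2])
ctrl.move_l([vh[0],vh[1],0.185],rate=0.12,force_limit=10)
print(ctrl.read_state()["ft_force"],ctrl.read_state()["position"])
cv2.imwrite("pics/g3.png",ctrl.get_image("wrist")[:,:,::-1])
E
```

```text
[ 0.50269259 -0.23160996  0.238     ] [ 0.54026562 -0.22953264  0.293     ] 0.03763041388347276 3.1645164194773394
[-0.47068144  0.47291016  0.4524567 ] [0.56114762 0.13276363 0.18604568]
```

View pics/g3.png

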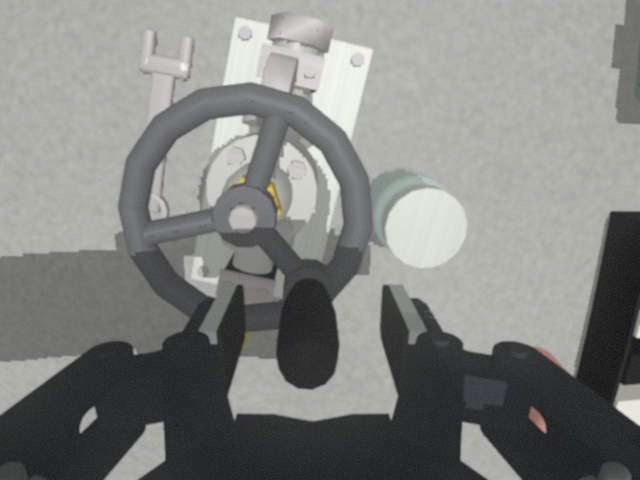

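The hood handle stayed at 3.2°. The valve handle (308,335) is centred between the pads, so I'll grip it and shut the valve.

Run:
```python
from c import *
from turn import *
ctrl.command_gripper(0.0,40)
st=ctrl.read_state(); print(st["opening"],st["ft_force"],st["position"])
a0=ang(vc,vh)
a=turn(vc,.040,a0,np.radians(-355),.185,every=4,stopF=18)
if a<np.radians(-354): a=turn(vc,.040,a,np.radians(-400),.185,step=np.radians(4),every=1,stopF=18,rate=.05)
np.save("a.npy",a)
```

```text
0.018661376423235558 [-3.13272899  1.12843848  4.4412297 ] [0.56044091 0.13308851 0.1857844 ]
-90 act -89.4 r 40.7 ft 0.3 fr 1.4 fz 5.7 t 22.29
-129 act -128.4 r 41.3 ft -0.7 fr 5.5 fz 9.0 t 23.29
-169 act -168.0 r 41.2 ft -1.3 fr 7.2 fz 11.0 t 24.29
-208 act 152.2 r 40.6 ft -1.3 fr 5.1 fz 9.1 t 25.29
-247 act 112.5 r 39.7 ft 0.2 fr 0.3 fz 6.5 t 26.29
-286 act 72.8 r 39.0 ft -0.4 fr -2.9 fz 7.7 t 27.29
-326 act 33.7 r 38.7 ft -0.1 fr -7.0 fz 9.6 t 28.29
-355 act 4.7 r 38.9 ft 0.0 fr -6.2 fz 8.9 t 29.04
-359 act 1.6 r 38.9 ft -1.7 fr -4.8 fz 10.5 t 29.29
-362 act -1.9 r 38.9 ft -2.2 fr -4.9 fz 10.0 t 29.54
-366 act -5.6 r 39.0 ft -2.4 fr -5.7 fz 8.8 t 29.79
-370 act -9.3 r 39.0 ft -2.1 fr -5.5 fz 10.0 t 30.04
-374 act -13.0 r 39.1 ft -2.4 fr -5.2 fz 8.0 t 30.29
-378 act -14.8 r 39.1 ft -7.5 fr -4.0 fz 7.4 t 30.54
-381 act -15.3 r 39.0 ft -17.1 fr -4.1 fz 3.8 t 30.79
-385 act -15.8 r 39.0 ft -26.3 fr -3.6 fz 0.1 t 31.04
STOP False -26.25788000812818 -3.5530493611081724 -385.0
```

The seat contact came on at about -14.5°, against roughly -10.5° predicted from the plate, which fits. The radial force pattern suggests the true centre is about 1.8 mm towards -x, so I'll correct for that and back off two turns.

Run:
```python
from c import *
from turn import *
c=vc+np.array([-.0018,-.0006,0])
p=ctrl.read_state()["position"]; print(np.degrees(ang(c,p)),np.hypot(*(p-c)[:2]),ctrl.read_state()["t"])
a=turn(c,.040,np.radians(-376),np.radians(-20),.185,every=4,stopF=20)
np.save("a.npy",a)
```

```text
-14.261008141155084 0.04053494517373407 31.0417
-336 act 22.9 r 40.4 ft -0.2 fr 0.3 fz 6.1 t 32.09
-297 act 62.8 r 40.1 ft -0.4 fr -0.3 fz 6.0 t 33.09
-257 act 102.8 r 39.8 ft -0.1 fr -0.9 fz 8.2 t 34.09
-218 act 142.5 r 39.5 ft -0.1 fr -1.8 fz 7.1 t 35.09
-178 act -178.0 r 39.6 ft -0.1 fr -2.2 fz 7.2 t 36.09
-139 act -138.6 r 39.8 ft 0.1 fr -2.2 fz 7.4 t 37.09
-99 act -99.1 r 40.1 ft -0.1 fr 0.4 fz 7.9 t 38.09
-60 act -59.7 r 40.4 ft -0.4 fr 1.3 fz 8.2 t 39.09
-20 act -20.3 r 40.5 ft -0.9 fr 2.4 fz 7.1 t 40.09
```

Run:
```python
from c import *
from turn import *
c=vc+np.array([-.0018,-.0006,0])
a=turn(c,.040,np.radians(-20),np.radians(347),.185,every=6,stopF=20)
ctrl.dwell(0.5)
st=ctrl.read_state(); p=st["position"]
print(np.degrees(ang(c,p)),st["opening"],st["ft_force"],st["joint_velocities"].round(4),st["t"],p)
cv2.imwrite("pics/f.png",ctrl.get_image("wrist")[:,:,::-1])
a=ctrl.get_image("scene")[:,:,::-1]; cv2.imwrite("pics/fs.png",a)
b=ctrl.get_image("top")[:,:,::-1]; cv2.imwrite("pics/ft.png",b)
```

```text
40 act 39.5 r 40.2 ft -0.7 fr 2.2 fz 5.9 t 41.59
99 act 99.4 r 39.8 ft 0.1 fr -2.3 fz 8.0 t 43.09
159 act 158.9 r 39.6 ft 0.3 fr -3.6 fz 7.5 t 44.59
218 act -142.0 r 39.8 ft 0.6 fr -2.6 fz 6.9 t 46.09
278 act -82.6 r 40.2 ft -0.0 fr 0.1 fz 8.8 t 47.59
337 act -23.3 r 40.5 ft -0.4 fr 3.2 fz 7.2 t 49.09
347 act -13.4 r 40.5 ft -0.0 fr 2.4 fz 6.6 t 49.34
-13.420187976595564 0.018819323482775444 [ 2.91876709 -1.56960739  7.27535241] [-0.0003  0.0011  0.0012 -0.001   0.0005 -0.0006] 49.8417 [0.5726717  0.153876   0.18580507]
```

View pics/f.png

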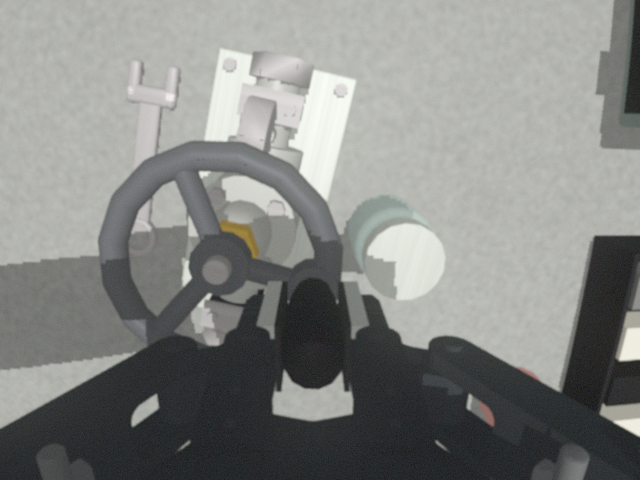

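View pics/ft.png

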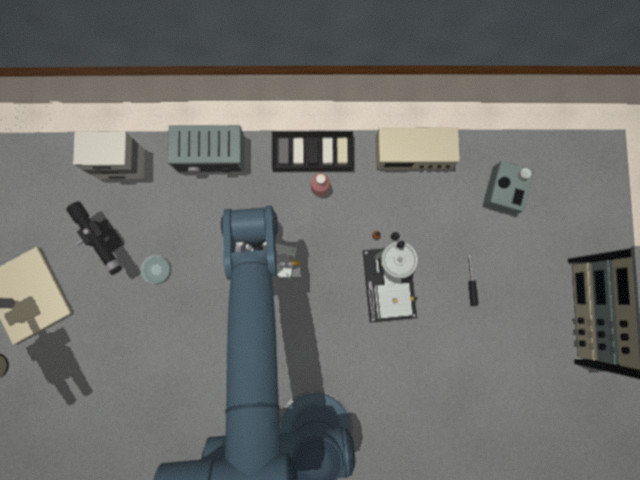

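View pics/fs.png

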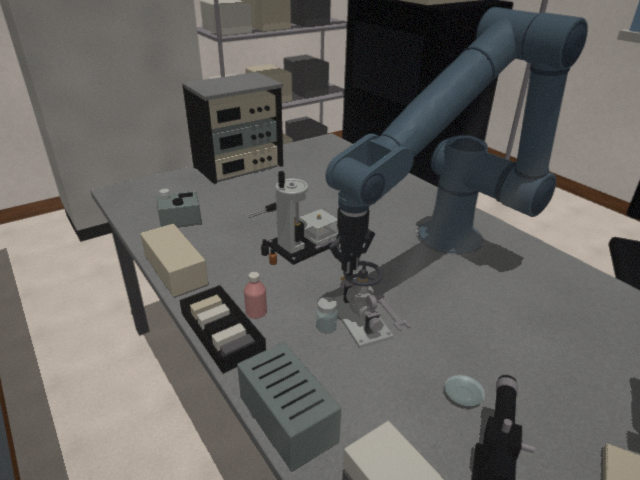

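The wrist view shows the handle (313,330) gripped. In the scene and top views the bystanders have not moved, and the hood handle is still at (401,244) on its stop. I'm handing in.

```bash
python3 -c "
from workcell import ctrl
print(ctrl.hand_in())"
```

```text
the job is handed in; nothing more can be done
None
```

I wound the hood down onto its stop, shut the gas valve on its seat and backed it off two turns. I handed in at about 50 s with the gripper still holding the valve handle. No verdict was reported.

- **Hood:** the wheel stopped hard at a handle angle of about 3.4–4°, against 4.4° predicted from the base plate edge. After release, the wrist camera put the handle at 3.2°, and the last top view shows it still there.
- **Valve seat:** the wheel stopped hard (26 N push) at about -13° around the corrected wheel centre. I had predicted -10.5° from the valve plate. That 3–4° gap is about what my centre and plate-edge measurements are good to, so I used the contact itself as zero.
- **Two turns open:** the handle came back to -13.4° after two counted turns, about 0.3° (0.005 rad) from target. I worked this out from the arm's position, because the valve joint itself can't be read.
- **Grip and bench:** the arm is at rest with the fingers 18.8 mm apart on the handle at a 40 N grip setting. I saw no bystander out of place in the final pictures, but I judged this by eye and did not measure it. In the last top view the arm hides the spanner and swabs jar, so I checked those two in the wrist and scene views.

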